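# Refill the coffee pod caddy

## Task

Put the sealed coffee pods away in the wooden caddy, each standing upright on the floor of a pocket of its own: the two large pods in the wide pockets and the two small espresso capsules in the narrow pockets. Leave the opened, empty pod and the flat creamer cup with the pull tab where they are, and do not move the mug or the carton.

Things in the scene. Friction and masses are not known exactly. Their poses are not given: they have to be found in the camera images.
- big_pod_a: sealed large coffee pod, standing upright and free: white stepped plastic cup 44 mm tall with a flat pale silver foil lid; foot 45 mm across up to 20 mm height, body 48 mm across up to 39 mm, rim 53 mm across from 39 to 44 mm. About 18 g. Origin at the centre of its underside, z up; round. The two large pods are interchangeable.
- big_pod_b: sealed large coffee pod, standing upright and free: white stepped plastic cup 44 mm tall with a flat pale silver foil lid; foot 45 mm across up to 20 mm height, body 48 mm across up to 39 mm, rim 53 mm across from 39 to 44 mm. About 18 g. Origin at the centre of its underside, z up; round. The two large pods are interchangeable.
- small_pod_a: sealed small espresso capsule, standing upright and free: white stepped plastic cup 30 mm tall with a flat pale silver foil lid; foot 25 mm across up to 12 mm height, body 31 mm across up to 26 mm, rim 37 mm across from 26 to 30 mm, no pull tab. About 14 g. Origin at the centre of its underside, z up; round. The two capsules are interchangeable.
- small_pod_b: sealed small espresso capsule, standing upright and free: white stepped plastic cup 30 mm tall with a flat pale silver foil lid; foot 25 mm across up to 12 mm height, body 31 mm across up to 26 mm, rim 37 mm across from 26 to 30 mm, no pull tab. About 14 g. Origin at the centre of its underside, z up; round. The two capsules are interchangeable.
- wide_insert: fixed light wooden insert with two square pockets 70 mm wide, one per large pod. Outside 80 (x) x 160 (y) x 15 mm. Origin: centre of underside, 12 mm above the table, z up. Pocket centres at its y = +40 and -40 mm; pocket floors 3 mm, wall tops 15 mm above the origin. Beside the narrow insert; either may be the nearer to the robot.
- narrow_insert: fixed light wooden insert with two square pockets 42 mm wide, one per small capsule. Outside 80 (x) x 160 (y) x 15 mm. Origin: centre of underside, 12 mm above the table, z up. Pocket centres at its y = +40 and -40 mm; pocket floors 3 mm, wall tops 15 mm above the origin. Both lie on one caddy board 190 x 184 x 12 mm, whose y ends have 26 mm high cheeks.
- opened_pod: look-alike to leave: a used large pod without its lid, an open hollow white cup 44 mm tall, 45 mm across at the foot and 53 mm at the rim, with a brown bottom inside; free-standing. Origin at the centre of its underside, z up.
- creamer: look-alike to leave: a low white creamer cup 19 mm tall with a pale silver lid and a pull tab that reaches 40 mm from its centre along its +x; foot 30 mm across, rim 42 mm across; free-standing. Origin at the centre of its underside, z up.
- mug: bystander: blue ceramic mug with a handle at its +y, 82 mm across, 95 mm tall, standing to the left of the caddy. Origin at the centre of its underside, z up.
- carton: bystander: closed cardboard pod carton with a green band, 120 mm (x) by 90 mm (y) by 100 mm tall, standing to the right of the pods. Origin at the centre of its underside, z up.

How it is judged:
At the end, for the whole second after the job is handed in: Each large pod in its own wide pocket (within 15 mm of its centre in x and y), each capsule in its own narrow pocket (12 mm), tilt < 0.12 rad, < 5 mm above the floor, at rest (< 0.02 m/s, 0.3 rad/s). Opened pod, creamer, mug, carton: moved < 30 mm, tilt < 0.2 rad (((x of big_pod_a in the frame of wide_insert between -0.015 and 0.015 m and y of big_pod_a in the frame of wide_insert between 0.025 and 0.055 m and z of big_pod_a in the frame of wide_insert between -0.002 and 0.008 m and x of big_pod_b in the frame of wide_insert between -0.015 and 0.015 m and y of big_pod_b in the frame of wide_insert between -0.055 and -0.025 m and z of big_pod_b in the frame of wide_insert between -0.002 and 0.008 m) or (x of big_pod_a in the frame of wide_insert between -0.015 and 0.015 m and y of big_pod_a in the frame of wide_insert between -0.055 and -0.025 m and z of big_pod_a in the frame of wide_insert between -0.002 and 0.008 m and x of big_pod_b in the frame of wide_insert between -0.015 and 0.015 m and y of big_pod_b in the frame of wide_insert between 0.025 and 0.055 m and z of big_pod_b in the frame of wide_insert between -0.002 and 0.008 m)) and ((x of small_pod_a in the frame of narrow_insert between -0.012 and 0.012 m and y of small_pod_a in the frame of narrow_insert between 0.028 and 0.052 m and z of small_pod_a in the frame of narrow_insert between -0.002 and 0.008 m and x of small_pod_b in the frame of narrow_insert between -0.012 and 0.012 m and y of small_pod_b in the frame of narrow_insert between -0.052 and -0.028 m and z of small_pod_b in the frame of narrow_insert between -0.002 and 0.008 m) or (x of small_pod_a in the frame of narrow_insert between -0.012 and 0.012 m and y of small_pod_a in the frame of narrow_insert between -0.052 and -0.028 m and z of small_pod_a in the frame of narrow_insert between -0.002 and 0.008 m and x of small_pod_b in the frame of narrow_insert between -0.012 and 0.012 m and y of small_pod_b in the frame of narrow_insert between 0.028 and 0.052 m and z of small_pod_b in the frame of narrow_insert between -0.002 and 0.008 m)) and angle between each of big_pod_a, big_pod_b, small_pod_a, small_pod_b's own z axis and vertical below 0.12 rad and linear speed of each of big_pod_a, big_pod_b, small_pod_a, small_pod_b below 0.02 m/s and angular speed of each of big_pod_a, big_pod_b, small_pod_a, small_pod_b below 0.3 rad/s and distance of each of opened_pod, creamer, mug, carton from where it was at the start of the episode below 0.03 m and angle between each of opened_pod, creamer, mug, carton's own z axis and vertical below 0.2 rad); the robot touches nothing.
It fails at once if the opened pod is moved more than 30 mm or tipped over (distance of opened_pod from where it was at the start of the episode above 0.03 m or angle between opened_pod's own z axis and vertical above 0.6 rad).
It fails at once if the creamer cup is moved more than 30 mm or tipped over (distance of creamer from where it was at the start of the episode above 0.03 m or angle between creamer's own z axis and vertical above 0.6 rad).
It fails at once if the mug is moved more than 30 mm or tipped over (distance of mug from where it was at the start of the episode above 0.03 m or angle between mug's own z axis and vertical above 0.6 rad).
It fails at once if the carton is moved more than 30 mm or tipped over (distance of carton from where it was at the start of the episode above 0.03 m or angle between carton's own z axis and vertical above 0.6 rad).
It also fails if it takes over 96 s, if anything falls off the work surface, if the arm or the gripper's body presses on something with over 40 N, if the wrist force passes 120 N, or if a joint passes its speed limit or range.

## Robot

A 6-joint arm with a two-finger parallel gripper is mounted at the origin on the work surface. World frame = base frame: x ahead of the robot, y to its left, z up, the work surface at z = 0. Lengths are in m, angles in rad, forces in N, time in s.
With the tool pointing down it reaches from about 0.35 to 0.875 m from the base axis. Payload 15.5 kg.
Tool frame: the origin (TCP) lies midway between the tips of the shut fingers; the grasp point (between the pads) lies 19 mm behind it; y points along the fingers, x is the direction in which the jaws open and shut, and the axes are right-handed (so a half turn about y gives the same grasp; the last joint's range is limited). The gripper opens to 85 mm and grips with 20 to 120 N. Pads are 22 mm wide; open, the fingers measure 114 mm over their backs; the gripper's body (76 mm by 85 mm) begins 54 mm behind the grasp point. The pads swing forward as they close: fully open they stand 13 mm farther back than shut.
Start: joints at [1.163, 0.494, 1.345, -0, 1.302, -0.096], TCP at [0.192, 0.595, 0.231] pointing down, gripper open.
Joint ranges: [-2.91, 2.91], [-0.82, 2.16], [0.22, 2.67], [-1.22, 4.37], [0.12, 2.79], [-3.08, 3.08]. Speed limits (rad/s): [1.89, 1.89, 2.57, 3.01, 3.01, 3.01].

## Interface

Orientations are given as a 3x3 rotation matrix whose columns are the frame's x, y, z axes.
In Python, from station import * gives the robot as it stands.
- The arm moves only by the tool arm_command, never from a script. Its argument "deltas" is a list of rows, each an object of numbers: "grip": the finger opening in m, from 0 to 0.0854; "x", "y", "z": the shift along the tool's x, y, z in m; "yaw": the turn about the tool's y in rad. In form: [{"grip": .., "x": .., "y": .., "z": .., "yaw": ..}, ...]. A call has 1 to 20 rows; each row shifts and turns the commanded pose from where the row before left it, along the tool's axes as they then stand; what a row does not reach is not made up. A row lasts 1/8 s, in which the tool goes at most 62.5 mm and 10.7 degrees, less where a joint would pass 70% of its speed; a pose out of reach is approached as far as the arm can. A call with a gripper value outside its range is refused whole. The fingers move at their own pace and stop on an object; "force" is the grip in N (left out, the last holds). Time passes only in rows, so rows that do not move let the fingers close. It gives the time, the measured TCP pose, the force and the opening at its end, in the units of the state.
- sense(): the state, without advancing time (a new reading comes with each control period).
- capture(name): name is "scene" or "top" or "wrist"; returns the picture (480x640x3 uint8, blue, green, red); there is no depth.
- camera_params(name): a dict with "fx", "fy", "cx", "cy" (pixels), "k1" (the pictures are not rectified: a ray, as slopes to the right and down, at radius r is drawn at 1 + k1 r^2 times it, then the intrinsics apply), "R" (3x3) and "t" (3): a world point X has camera coordinates R X + t. Camera axes: x right, y down, z forward; pixel columns grow to the right and rows downward; lengths in m; the calibration is good to about 2 mm. A picture is of the moment at which its call begins: read the wrist's pose just before it. camera_params takes no time and is no camera call; for the wrist camera it gives the pose at the moment of the call.
- hand_in(): hands the job in, once; it reports no verdict.
The state is a dict: "time": time; "joints": joint angles; "joint_velocities": joint speeds; "effort": joint torques, N m; "tool_pos": TCP position; "tool_rot": TCP orientation; "force": force on the tool from outside, world axes, zero at the start; "wrist_torque": the same for the moment, N m; "width": finger opening in m.
Only numpy, scipy, OpenCV 4.12 (cv2) and the standard library are available. Lean on these libraries where they do the work, as an engineer would, in place of code of your own. Each camera call takes 0.05 s, during which the arm holds its last target. There are 200 camera calls.

## Working session

There is one attempt and no reset: what is moved stays moved. The work goes in short steps, Python scripts to look and compute and a tool call to move; the robot and the scene stay as the last step left them, time stands still between calls to the robot, and variables do not carry over. Pictures are saved under pics/ and viewed, about 12 in all and at most 16, crops included, and the job is handed in when it is done.

Besides the shell and the picture viewer there is one more tool, called after "Call:" as name(argument=value, ...) on one line, values as JSON. arm_command: Moves the arm, as the interface text tells. Its arguments: {"type":"object","properties":{"deltas":{"type":"array"},"force":{"type":"number"}},"required":["deltas"]}

```bash
mkdir -p pics; ls
cat > h.py <<'E'
from station import *
import numpy as np, cv2
def ray(c,uv):
    p=(np.array(uv,float)-[c["cx"],c["cy"]])/[c["fx"],c["fy"]]
    r=p.copy()
    for _ in range(30): r=p/(1+c["k1"]*(r@r))
    R=np.array(c["R"]);t=np.array(c["t"])
    return -R.T@t, R.T@np.array([r[0],r[1],1])
def onz(c,uv,z):
    o,d=ray(c,uv); return o+d*(z-o[2])/d[2]
def proj(c,X):
    q=np.array(c["R"])@X+np.array(c["t"]); s=q[:2]/q[2]; s=s*(1+c["k1"]*(s@s))
    return s*[c["fx"],c["fy"]]+[c["cx"],c["cy"]]
E
python3 - <<'E'
from h import *
for n in("scene","top"):
    cv2.imwrite(f"pics/{n}0.png",capture(n)); c=camera_params(n); print(n,c)
s=sense();print(s)
E
```

```text
pics
scene {'fx': 445.1580487592961, 'fy': 445.1580487592961, 'cx': 313.72124340022344, 'cy': 235.7951481201065, 'k1': -0.0019898595664973287, 'R': array([[ 0.63660877,  0.77117056, -0.00502359],
       [ 0.51312002, -0.42843047, -0.74374403],
       [-0.57570576,  0.47089627, -0.66844565]]), 't': array([-0.35620417, -0.23377272,  1.3093337 ])}
top {'fx': 549.3784696242842, 'fy': 549.3784696242842, 'cx': 324.0959791192467, 'cy': 245.28255723234093, 'k1': -0.10827705157921268, 'R': array([[-0.04357892, -0.99904689,  0.00248719],
       [-0.9782683 ,  0.04216714, -0.20301002],
       [ 0.20271166, -0.0112801 , -0.9791735 ]]), 't': array([0.02228269, 0.5484136 , 1.22587983])}
{'time': 0.1, 'joints': array([ 1.16349870e+00,  4.94146397e-01,  1.34609275e+00, -4.75052095e-06,
        1.30248606e+00, -9.54895951e-02]), 'joint_velocities': array([ 0.00086857, -0.00031622, -0.00197019,  0.00098071, -0.00042093,
        0.00070813]), 'effort': array([ 2.21771603e-03, -8.83592677e+01, -3.84566116e+01, -2.86580243e-04,
        5.29266676e-03,  7.55287851e-05]), 'tool_pos': array([0.19159706, 0.5945578 , 0.23073612]), 'tool_rot': array([[ 3.06778531e-01, -4.44430795e-04, -9.51780823e-01],
       [ 9.51780259e-01, -1.04171632e-03,  3.06778836e-01],
       [-1.12782758e-03, -9.99999359e-01,  1.03424254e-04]]), 'force': array([-0.00372639, -0.83522187,  0.03068651]), 'wrist_torque': array([ 0.04313791, -0.01749961,  0.02863347]), 'width': 0.08547674371384817}
```

View pics/top0.png

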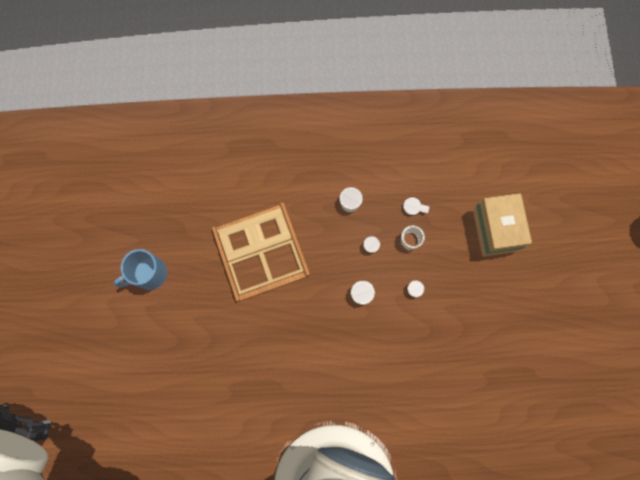

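View pics/scene0.png

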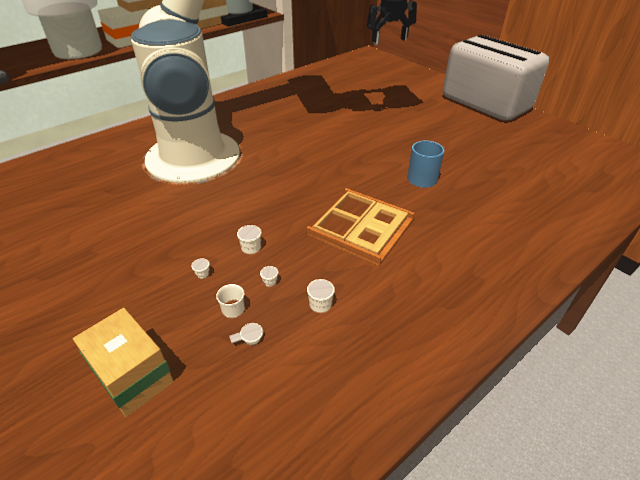

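The top view shows big pods at about (351,199) and (363,293), capsules at (372,244) and (416,289), the opened pod at (413,238), and the creamer at (412,206). The narrow pockets are on the far side (239,239 and 271,229) and the wide ones on the near side. The scene view agrees.

Run:
```python
from h import *
t=cv2.imread("pics/top0.png");s=cv2.imread("pics/scene0.png")
a=cv2.resize(t[180:310,205:435],None,fx=3.4,fy=3.4,interpolation=cv2.INTER_CUBIC)
cv2.imwrite("pics/topcrop.png",a)
for n,im in(("top",t),("scene",s)):
    c=camera_params(n);hsv=cv2.cvtColor(im,cv2.COLOR_BGR2HSV)
    m=((hsv[...,1]<60)&(hsv[...,2]>110)).astype(np.uint8)
    k,l,st,ce=cv2.connectedComponentsWithStats(m)
    for i in range(1,k):
        x,y,w,h,A=st[i]
        if 40<A<1500 and (n=="scene" and y>200 and x<400 or n=="top" and 320<x<450 and 150<y<320):
            print(n,st[i],ce[i].round(1),[onz(c,ce[i],z)[:2].round(4).tolist() for z in(.03,.044)])
    if n=="top":
        # pockets: dark areas within caddy
        roi=np.zeros_like(m);roi[200:305,210:310]=1
        wood=((hsv[...,2]>165)&(hsv[...,1]>60)).astype(np.uint8)*roi
        cs,hi=cv2.findContours(wood,cv2.RETR_CCOMP,cv2.CHAIN_APPROX_NONE)
        for q,hh in zip(cs,hi[0]):
            if cv2.contourArea(q)>100:
                r=cv2.minAreaRect(q);print("outer" if hh[3]<0 else "hole",np.round(r[0],1),np.round(r[1],1),round(r[2],1),onz(c,r[0],.027)[:2].round(4),onz(c,r[0],.015)[:2].round(4), [onz(c,p,.027)[:2].round(3).tolist() for p in cv2.boxPoints(r)])
```

```text
top [339 187  24  25 439] [350.3 198.8] [[0.6667, -0.0703], [0.6626, -0.0694]]
top [403 197  26  18 321] [414.2 206.2] [[0.6416, -0.2245], [0.6377, -0.2219]]
top [401 225  24  24 291] [412.7 235.8] [[0.5682, -0.2152], [0.5652, -0.2127]]
top [363 236  17  17 221] [371.  244.1] [[0.5524, -0.1138], [0.5496, -0.1124]]
top [350 281  25  24 465] [362.2 292.2] [[0.4381, -0.0861], [0.4365, -0.085]]
top [407 280  17  17 226] [415.2 288.5] [[0.4414, -0.2115], [0.4397, -0.2091]]
outer [260.4 251.4] [77.9 77.9] 70.8 [0.5466 0.1507] [0.549 0.152] [[0.611, 0.27], [0.667, 0.09], [0.484, 0.035], [0.43, 0.21]]
hole [249.4 271.9] [29.5 30.3] 70.7 [0.4983 0.1777] [0.5003 0.1792] [[0.522, 0.223], [0.543, 0.154], [0.475, 0.133], [0.454, 0.201]]
hole [281.3 260.4] [29.3 30.1] 70.3 [0.5227 0.1012] [0.5249 0.1021] [[0.546, 0.146], [0.568, 0.078], [0.5, 0.057], [0.478, 0.124]]
hole [238.3 239.4] [17.4 18. ] 71.6 [0.5782 0.2032] [0.5809 0.2049] [[0.593, 0.23], [0.605, 0.189], [0.564, 0.176], [0.552, 0.217]]
hole [269.9 228.1] [17.1 18. ] 71.6 [0.6028 0.1267] [0.6058 0.1278] [[0.617, 0.154], [0.629, 0.112], [0.589, 0.1], [0.576, 0.141]]
scene [237 225  24  17 300] [248.4 232.9] [[0.4212, -0.0778], [0.4354, -0.0854]]
scene [241 242  14  11  53] [245.9 248. ] [[0.4595, -0.1096], [0.4729, -0.1165]]
scene [192 259  17  15 172] [199.8 264.7] [[0.4405, -0.2121], [0.4543, -0.2169]]
scene [260 266  18  14 186] [268.5 272.4] [[0.5512, -0.1139], [0.5627, -0.1207]]
scene [307 279  27  22 445] [320.2 289.5] [[0.6549, -0.062], [0.6642, -0.0699]]
scene [218 284  26  18 226] [233.6 291.2] [[0.5488, -0.1966], [0.5603, -0.2017]]
scene [311 302  15  10  51] [317.  307.4] [[0.6856, -0.0957], [0.6943, -0.1029]]
scene [230 323  32  20 405] [247.9 333.2] [[0.6509, -0.2299], [0.6603, -0.2343]]
scene [104 334  23  18 198] [114.9 342.8] [[0.5168, -0.4236], [0.529, -0.4239]]
```

View pics/topcrop.png

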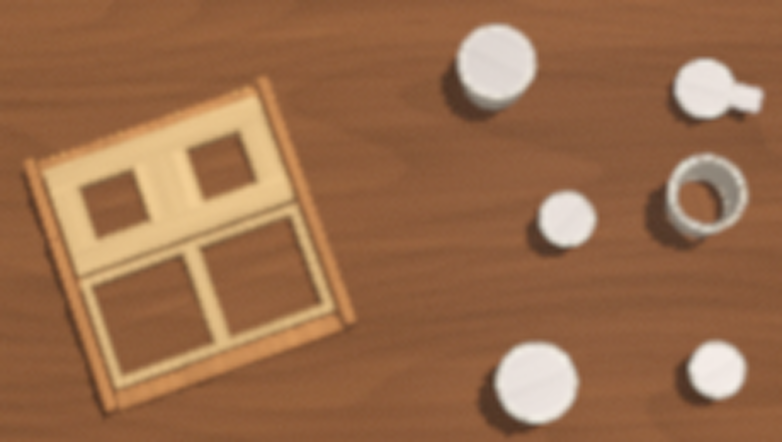

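Call:
arm_command(deltas=[{"yaw": 0.157},{"yaw": 0.157},{"yaw": 0.157},{"yaw": 0.157},{"yaw": 0.157},{"yaw": 0.157},{"yaw": 0.157},{"yaw": 0.157},{"yaw": 0.003},{"grip": 0.07}], force=25)

```text
schema error: expected keys grip, x, y, z, yaw
```

Call:
arm_command(deltas=[{"x": 0.02,"z": -0.04},{"x": 0.02,"z": -0.04},{"x": 0.02,"z": -0.04},{"x": 0.02,"z": -0.04},{"x": 0.02,"z": -0.04},{"x": 0.02,"z": -0.04},{"x": 0.02,"z": -0.04},{"x": 0.02,"z": -0.04},{"x": 0.02,"z": -0.04},{"x": 0.02,"z": -0.04},{"x": 0.02,"z": -0.04},{"x": 0.02,"z": -0.04},{"x": 0.02,"z": -0.04},{"x": 0.02,"z": -0.04},{"x": 0.02,"z": -0.04},{"x": 0.02,"z": -0.04},{"x": 0.01,"z": -0.02},{}])

```text
schema error: expected keys grip, x, y, z, yaw
```

Run:
```python
from h import *
s=sense();c=camera_params("wrist");im=capture("wrist")
cv2.imwrite("pics/w1.png",im);print(s["time"],s["tool_pos"],s["tool_rot"].round(3),s["joints"].round(2),s["width"],c)
hsv=cv2.cvtColor(im,cv2.COLOR_BGR2HSV)
m=((hsv[...,1]<60)&(hsv[...,2]>110)).astype(np.uint8)
k,l,st,ce=cv2.connectedComponentsWithStats(m)
for i in range(1,k):
    if st[i][4]>300: print(st[i],ce[i].round(1),[onz(c,ce[i],z)[:2].round(4).tolist() for z in(.03,.044)])
```

```text
0.1 [0.19159706 0.5945578  0.23073612] [[ 0.307 -0.    -0.952]
 [ 0.952 -0.001  0.307]
 [-0.001 -1.     0.   ]] [ 1.16  0.49  1.35 -0.    1.3  -0.1 ] 0.08547674371384817 {'fx': 359.11297719787154, 'fy': 359.11297719787154, 'cx': 320.1766130717676, 'cy': 246.6435930766295, 'k1': -0.03071323560615811, 'R': array([[ 0.30618722,  0.95197064, -0.00113117],
       [ 0.90989273, -0.2923037 ,  0.29437011],
       [ 0.27990106, -0.09116161, -0.95569083]]), 't': array([-0.62395152, -0.03777462,  0.37853462])}
[ 592  137   48  257 9264] [619.9 254. ] [[0.3212, 0.875], [0.313, 0.8645]]
[156 310  50  63 869] [178.7 340.9] [[0.2751, 0.4045], [0.2687, 0.4132]]
[435 310  50  63 874] [461.6 340.7] [[0.3693, 0.699], [0.359, 0.6956]]
```

View pics/w1.png

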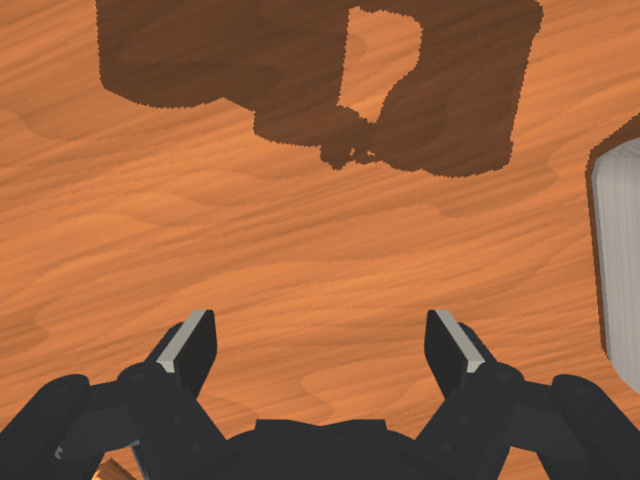

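All five keys are needed in every row, and nothing has moved. The wrist view shows only the fingers and bare table. I'll resend the moves.

Call:
arm_command(deltas=[{"grip": 0.07,"x": 0,"y": 0,"z": 0,"yaw": 0.157},{"grip": 0.07,"x": 0,"y": 0,"z": 0,"yaw": 0.157},{"grip": 0.07,"x": 0,"y": 0,"z": 0,"yaw": 0.157},{"grip": 0.07,"x": 0,"y": 0,"z": 0,"yaw": 0.157},{"grip": 0.07,"x": 0,"y": 0,"z": 0,"yaw": 0.157},{"grip": 0.07,"x": 0,"y": 0,"z": 0,"yaw": 0.157},{"grip": 0.07,"x": 0,"y": 0,"z": 0,"yaw": 0.157},{"grip": 0.07,"x": 0,"y": 0,"z": 0,"yaw": 0.157},{"grip": 0.07,"x": 0,"y": 0,"z": 0,"yaw": 0.003}], force=25)

```text
time: 1.27
tool_pos: [0.1917, 0.5947, 0.2311]
tool_rot: [[1.0, -0.0, -0.001], [0.001, -0.0, 1.0], [-0.0, -1.0, -0.0]]
force: [-0.4, -0.3, 0.3]
width: 0.07
```

Call:
arm_command(deltas=[{"grip": 0.07,"x": 0.022,"y": 0,"z": -0.04,"yaw": 0},{"grip": 0.07,"x": 0.022,"y": 0,"z": -0.04,"yaw": 0},{"grip": 0.07,"x": 0.022,"y": 0,"z": -0.04,"yaw": 0},{"grip": 0.07,"x": 0.022,"y": 0,"z": -0.04,"yaw": 0},{"grip": 0.07,"x": 0.022,"y": 0,"z": -0.04,"yaw": 0},{"grip": 0.07,"x": 0.022,"y": 0,"z": -0.04,"yaw": 0},{"grip": 0.07,"x": 0.022,"y": 0,"z": -0.04,"yaw": 0},{"grip": 0.07,"x": 0.022,"y": 0,"z": -0.04,"yaw": 0},{"grip": 0.07,"x": 0.022,"y": 0,"z": -0.04,"yaw": 0},{"grip": 0.07,"x": 0.022,"y": 0,"z": -0.04,"yaw": 0},{"grip": 0.07,"x": 0.022,"y": 0,"z": -0.04,"yaw": 0},{"grip": 0.07,"x": 0.022,"y": 0,"z": -0.04,"yaw": 0},{"grip": 0.07,"x": 0.022,"y": 0,"z": -0.04,"yaw": 0},{"grip": 0.07,"x": 0.022,"y": 0,"z": -0.04,"yaw": 0},{"grip": 0.07,"x": 0.022,"y": 0,"z": -0.04,"yaw": 0},{"grip": 0.07,"x": 0.022,"y": 0,"z": -0.04,"yaw": 0},{"grip": 0.07,"x": 0.008,"y": 0,"z": -0.07,"yaw": 0},{"grip": 0.07,"x": 0,"y": 0,"z": 0,"yaw": 0},{"grip": 0.07,"x": 0,"y": 0,"z": 0,"yaw": 0}])

```text
time: 3.65
tool_pos: [0.5505, -0.1072, 0.2311]
tool_rot: [[1.0, -0.001, -0.002], [0.002, 0.0, 1.0], [-0.001, -1.0, 0.0]]
force: [0.9, 0.8, 0.4]
width: 0.0701
```

```bash
cat > look.py <<'E'
from h import *
import sys
s=sense();c=camera_params("wrist");im=capture("wrist")
cv2.imwrite(f"pics/{sys.argv[1]}.png",im);print(round(s["time"],2),s["tool_pos"].round(4),s["tool_rot"].round(3).tolist(),s["joints"].round(2),round(s["width"],4))
hsv=cv2.cvtColor(im,cv2.COLOR_BGR2HSV)
m=((hsv[...,1]<60)&(hsv[...,2]>110)).astype(np.uint8)
k,l,st,ce=cv2.connectedComponentsWithStats(m)
for i in range(1,k):
    if st[i][4]>300: print(st[i],ce[i].round(1),[onz(c,ce[i],z)[:2].round(4).tolist() for z in(.019,.03,.044)])
E
python3 look.py w2
```

```text
3.65 [ 0.5505 -0.1072  0.2311] [[1.0, -0.001, -0.002], [0.002, 0.0, 1.0], [-0.001, -1.0, 0.0]] [-0.3   0.4   1.51  0.    1.23 -0.3 ] 0.0701
[ 410  151   64   59 2928] [442.3 179.2] [[0.6692, -0.0719], [0.6655, -0.0707], [0.6608, -0.0691]]
[ 169  168   63   57 2844] [199.6 194.9] [[0.4304, -0.0878], [0.4342, -0.0861], [0.4389, -0.0839]]
[ 303  206   38   37 1097] [321.8 223.7] [[0.5515, -0.1169], [0.5515, -0.1143], [0.5514, -0.111]]
[ 307  284   52   59 1822] [332.4 316.2] [[0.5635, -0.2209], [0.5631, -0.2151], [0.5625, -0.2076]]
[ 189  292   47   70 1167] [210.4 321.4] [[0.4288, -0.2279], [0.4325, -0.2218], [0.4373, -0.2141]]
[ 388  297   65   65 1538] [415.4 326.2] [[0.6558, -0.2332], [0.6525, -0.2269], [0.6483, -0.219]]
```

View pics/w2.png

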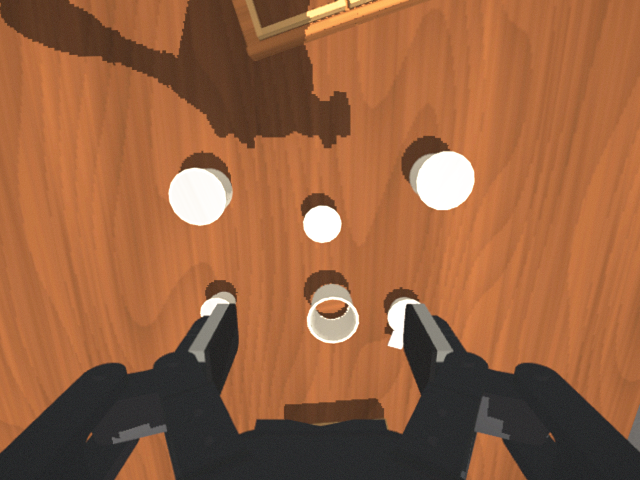

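The wrist view confirms the top-view positions to about 2 mm. The capsule at pixel (322,224) is at (0.5515, -0.114), so I'll descend and grasp it.

Call:
arm_command(deltas=[{"grip": 0.07,"x": 0.001,"y": 0.03,"z": -0.007,"yaw": 0},{"grip": 0.07,"x": 0,"y": 0.04,"z": 0,"yaw": 0},{"grip": 0.07,"x": 0,"y": 0.04,"z": 0,"yaw": 0},{"grip": 0.07,"x": 0,"y": 0.04,"z": 0,"yaw": 0},{"grip": 0.07,"x": 0,"y": 0.035,"z": 0,"yaw": 0},{"grip": 0.07,"x": 0,"y": 0.02,"z": 0,"yaw": 0},{"grip": 0.07,"x": 0,"y": 0.011,"z": 0,"yaw": 0},{"grip": 0.05,"x": 0,"y": 0,"z": 0,"yaw": 0},{"grip": 0.04,"x": 0,"y": 0,"z": 0,"yaw": 0},{"grip": 0.03,"x": 0,"y": 0,"z": 0,"yaw": 0},{"grip": 0.03,"x": 0,"y": 0,"z": 0,"yaw": 0},{"grip": 0.03,"x": 0,"y": 0,"z": 0,"yaw": 0}], force=25)

```text
time: 5.2
tool_pos: [0.5524, -0.1143, 0.0164]
tool_rot: [[1.0, 0.002, -0.0], [0.0, -0.0, 1.0], [0.002, -1.0, -0.0]]
force: [0.3, 1.7, 6.0]
width: 0.0351
```

Call:
arm_command(deltas=[{"grip": 0.03,"x": 0,"y": -0.01,"z": 0,"yaw": 0},{"grip": 0.03,"x": 0,"y": -0.03,"z": 0,"yaw": 0},{"grip": 0.03,"x": 0,"y": -0.04,"z": 0,"yaw": 0},{"grip": 0.03,"x": 0,"y": -0.01,"z": 0,"yaw": 0},{"grip": 0.03,"x": 0,"y": 0,"z": 0,"yaw": 0}])

```text
time: 5.82
tool_pos: [0.5522, -0.1144, 0.1062]
tool_rot: [[1.0, 0.002, -0.0], [0.0, -0.001, 1.0], [0.002, -1.0, -0.001]]
force: [0.7, -0.1, -0.7]
width: 0.0353
```

```bash
python3 look.py w3
```

```text
5.83 [ 0.5522 -0.1144  0.1062] [[1.0, 0.002, -0.0], [0.0, -0.001, 1.0], [0.002, -1.0, -0.001]] [-0.31  0.56  1.64 -0.    0.94 -0.31] 0.0353
[ 450  147  110   91 7667] [506.5 189.6] [[0.6711, -0.0718], [0.6654, -0.0702], [0.658, -0.0683]]
[  79  174  108   88 7366] [131.4 214.3] [[0.4284, -0.0879], [0.4343, -0.0856], [0.4418, -0.0826]]
[ 277  276   97  151 9597] [325.8 349.4] [[0.5558, -0.1888], [0.5556, -0.1816], [0.5553, -0.1725]]
[249 297  25  53 591] [261.  321.5] [[0.5095, -0.1659], [0.5115, -0.1598], [0.514, -0.1521]]
[367 297  26  53 579] [379.4 321.4] [[0.594, -0.1659], [0.5919, -0.1598], [0.5893, -0.1521]]
```

View pics/w3.png

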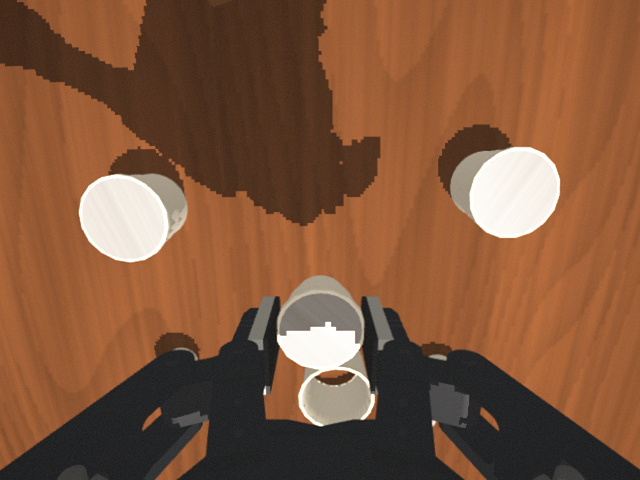

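The capsule at (320,325) is held upright by its rim. I'll carry it to the far-left narrow pocket at (0.578, 0.203).

Call:
arm_command(deltas=[{"grip": 0.03,"x": 0.003,"y": 0,"z": 0.02,"yaw": 0},{"grip": 0.03,"x": 0.003,"y": 0,"z": 0.0375,"yaw": 0},{"grip": 0.03,"x": 0.003,"y": 0,"z": 0.04,"yaw": 0},{"grip": 0.03,"x": 0.003,"y": 0,"z": 0.04,"yaw": 0},{"grip": 0.03,"x": 0.003,"y": 0,"z": 0.04,"yaw": 0},{"grip": 0.03,"x": 0.003,"y": 0,"z": 0.04,"yaw": 0},{"grip": 0.03,"x": 0.003,"y": 0,"z": 0.04,"yaw": 0},{"grip": 0.03,"x": 0.003,"y": 0,"z": 0.04,"yaw": 0},{"grip": 0.03,"x": 0.002,"y": 0,"z": 0.02,"yaw": 0},{"grip": 0.03,"x": 0,"y": 0,"z": 0,"yaw": 0},{"grip": 0.03,"x": 0,"y": 0,"z": 0,"yaw": 0}])

```text
time: 7.25
tool_pos: [0.5774, 0.2025, 0.1049]
tool_rot: [[1.0, -0.001, 0.0], [-0.0, -0.0, 1.0], [-0.001, -1.0, -0.0]]
force: [0.2, 0.2, 0.3]
width: 0.0352
```

Run:
```python
from h import *
s=sense();c=camera_params("wrist");im=capture("wrist");print(s["tool_pos"])
for p in([.498,.178],[.523,.101],[.578,.203],[.603,.127]):
    u=proj(c,np.array(p+[.027]));print(p,u.round(1))
    if all(u>0) and u[0]<640 and u[1]<480: cv2.drawMarker(im,tuple(int(v) for v in u.round()),(0,0,255),0,12,1)
cv2.imwrite("pics/w4.png",im)
```

```text
[0.57743589 0.20251437 0.10487449]
[0.498, 0.178] [202.2 292. ]
[0.523, 0.101] [246.8 388.4]
[0.578, 0.203] [322.1 256.6]
[0.603, 0.127] [357.2 358.2]
```

View pics/w4.png

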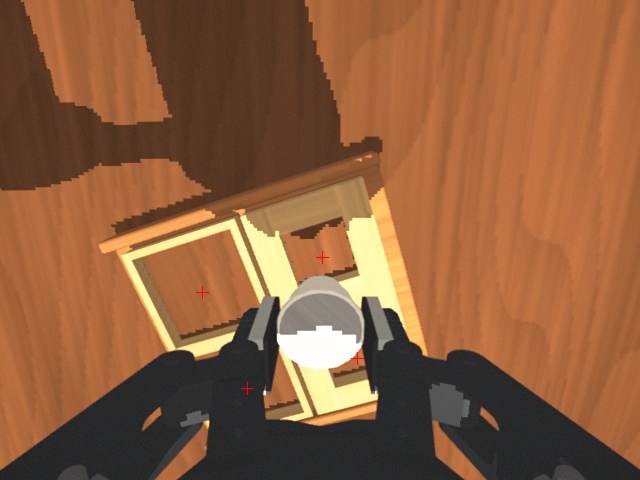

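The red marks sit at the pocket centres: the target pocket is centred near (324,254) and its mark is at (322,257), so the estimate holds. I'll lower, release and rise.

Call:
arm_command(deltas=[{"grip": 0.03,"x": 0.001,"y": 0.025,"z": 0.001,"yaw": 0},{"grip": 0.03,"x": 0,"y": 0.025,"z": 0,"yaw": 0},{"grip": 0.03,"x": 0,"y": 0.015,"z": 0,"yaw": 0},{"grip": 0.03,"x": 0,"y": 0.007,"z": 0,"yaw": 0},{"grip": 0.03,"x": 0,"y": 0.001,"z": 0,"yaw": 0},{"grip": 0.03,"x": 0,"y": 0,"z": 0,"yaw": 0},{"grip": 0.04,"x": 0,"y": 0,"z": 0,"yaw": 0},{"grip": 0.052,"x": 0,"y": 0,"z": 0,"yaw": 0},{"grip": 0.055,"x": 0,"y": 0,"z": 0,"yaw": 0}])

```text
time: 8.43
tool_pos: [0.5789, 0.2043, 0.0325]
tool_rot: [[1.0, 0.0, -0.0], [0.0, 0.0, 1.0], [0.0, -1.0, 0.0]]
force: [0.0, -0.2, 0.6]
width: 0.0549
```

Call:
arm_command(deltas=[{"grip": 0.055,"x": 0,"y": -0.02,"z": 0,"yaw": 0},{"grip": 0.055,"x": 0,"y": -0.035,"z": 0,"yaw": 0},{"grip": 0.07,"x": 0,"y": -0.035,"z": 0,"yaw": 0},{"grip": 0.07,"x": -0.013,"y": -0.01,"z": -0.04,"yaw": 0},{"grip": 0.07,"x": -0.013,"y": 0,"z": -0.04,"yaw": 0},{"grip": 0.07,"x": -0.013,"y": 0,"z": -0.04,"yaw": 0},{"grip": 0.07,"x": -0.013,"y": 0,"z": -0.04,"yaw": 0},{"grip": 0.07,"x": -0.013,"y": 0,"z": -0.04,"yaw": 0},{"grip": 0.07,"x": -0.013,"y": 0,"z": -0.04,"yaw": 0},{"grip": 0.07,"x": -0.013,"y": 0,"z": -0.04,"yaw": 0},{"grip": 0.07,"x": -0.013,"y": 0,"z": -0.04,"yaw": 0},{"grip": 0.07,"x": -0.013,"y": 0,"z": -0.04,"yaw": 0},{"grip": 0.07,"x": -0.013,"y": 0,"z": -0.04,"yaw": 0},{"grip": 0.07,"x": -0.006,"y": 0,"z": -0.013,"yaw": 0},{"grip": 0.07,"x": 0,"y": 0,"z": 0,"yaw": 0},{"grip": 0.07,"x": 0,"y": 0,"z": 0,"yaw": 0}])

```text
time: 10.42
tool_pos: [0.443, -0.2078, 0.1323]
tool_rot: [[1.0, -0.0, -0.001], [0.001, 0.0, 1.0], [-0.0, -1.0, 0.0]]
force: [0.0, 0.1, 0.6]
width: 0.07
```

```bash
python3 look.py w5
```

```text
10.43 [ 0.443  -0.2078  0.1323] [[1.0, -0.0, -0.001], [0.001, 0.0, 1.0], [-0.0, -1.0, 0.0]] [-0.56  0.44  1.79  0.    0.91 -0.56] 0.07
[ 264    2   90   99 6966] [308.8  51.3] [[0.4349, -0.0805], [0.4352, -0.0828], [0.4356, -0.0857]]
[ 604   11   36   71 2011] [624.   49.2] [[0.6408, -0.0762], [0.6323, -0.0787], [0.6213, -0.0818]]
[ 443  214   92   81 4453] [490.9 254.2] [[0.5708, -0.2173], [0.5653, -0.2137], [0.5582, -0.209]]
[ 292  226   52   51 2021] [317.2 251.4] [[0.4402, -0.2152], [0.4403, -0.2117], [0.4404, -0.2071]]
[ 551  232   61   75 2954] [578.8 263.1] [[0.6404, -0.2244], [0.6319, -0.2205], [0.621, -0.2155]]
[189 304  40  58 766] [207.1 331.9] [[0.3515, -0.2833], [0.3554, -0.2769], [0.3604, -0.2686]]
[412 304  41  70 863] [433.3 335.4] [[0.5338, -0.2863], [0.5298, -0.2797], [0.5248, -0.2713]]
[114 420  51  22 425] [136.9 430.5] [[0.278, -0.3844], [0.2851, -0.3735], [0.2941, -0.3597]]
```

Call:
arm_command(deltas=[{"grip": 0.07,"x": -0.003,"y": 0.02,"z": -0.004,"yaw": 0},{"grip": 0.07,"x": 0,"y": 0.035,"z": 0,"yaw": 0},{"grip": 0.07,"x": 0,"y": 0.035,"z": 0,"yaw": 0},{"grip": 0.07,"x": 0,"y": 0.018,"z": 0,"yaw": 0},{"grip": 0.07,"x": 0,"y": 0.008,"z": 0,"yaw": 0},{"grip": 0.05,"x": 0,"y": 0,"z": 0,"yaw": 0},{"grip": 0.04,"x": 0,"y": 0,"z": 0,"yaw": 0},{"grip": 0.03,"x": 0,"y": 0,"z": 0,"yaw": 0},{"grip": 0.03,"x": 0,"y": 0,"z": 0,"yaw": 0},{"grip": 0.03,"x": 0,"y": 0,"z": 0,"yaw": 0}])

```text
time: 11.72
tool_pos: [0.4403, -0.2129, 0.0172]
tool_rot: [[1.0, 0.001, 0.0], [-0.0, -0.001, 1.0], [0.001, -1.0, -0.001]]
force: [-0.4, 1.3, 5.7]
width: 0.0349
```

Call:
arm_command(deltas=[{"grip": 0.03,"x": 0,"y": -0.01,"z": 0,"yaw": 0},{"grip": 0.03,"x": 0,"y": -0.03,"z": 0,"yaw": 0},{"grip": 0.03,"x": 0,"y": -0.04,"z": 0,"yaw": 0},{"grip": 0.03,"x": 0,"y": -0.01,"z": 0,"yaw": 0},{"grip": 0.03,"x": 0.009,"y": 0,"z": 0.02,"yaw": 0},{"grip": 0.03,"x": 0.018,"y": 0,"z": 0.037,"yaw": 0},{"grip": 0.03,"x": 0.018,"y": 0,"z": 0.037,"yaw": 0},{"grip": 0.03,"x": 0.018,"y": 0,"z": 0.037,"yaw": 0},{"grip": 0.03,"x": 0.018,"y": 0,"z": 0.037,"yaw": 0},{"grip": 0.03,"x": 0.018,"y": 0,"z": 0.037,"yaw": 0},{"grip": 0.03,"x": 0.018,"y": 0,"z": 0.037,"yaw": 0},{"grip": 0.03,"x": 0.018,"y": 0,"z": 0.037,"yaw": 0},{"grip": 0.03,"x": 0.018,"y": 0,"z": 0.037,"yaw": 0},{"grip": 0.03,"x": 0.01,"y": 0,"z": 0.022,"yaw": 0},{"grip": 0.03,"x": 0,"y": 0,"z": 0,"yaw": 0},{"grip": 0.03,"x": 0,"y": 0,"z": 0,"yaw": 0}])

```text
time: 13.72
tool_pos: [0.6023, 0.1245, 0.1061]
tool_rot: [[1.0, -0.001, 0.0], [-0.0, -0.0, 1.0], [-0.001, -1.0, -0.0]]
force: [0.3, -0.1, -0.8]
width: 0.0351
```

```bash
python3 look.py w6; python3 -c "
from h import *
c=camera_params('wrist');print([proj(c,np.array(p)).round() for p in([.603,.127,.027],[.579,.204,.045])])"
```

```text
13.72 [0.6023 0.1245 0.1061] [[1.0, -0.001, 0.0], [-0.0, -0.0, 1.0], [-0.001, -1.0, -0.0]] [ 0.11  0.62  1.5  -0.    1.02  0.11] 0.0351
[ 244   93   68   70 3684] [277.8 127.3] [[0.5758, 0.2046], [0.5771, 0.2043], [0.5786, 0.204]]
[ 277  273   87   94 6158] [320. 322.] [[0.6014, 0.0727], [0.6014, 0.0788], [0.6015, 0.0865]]
[248 296  27  54 623] [261.  321.5] [[0.5594, 0.073], [0.5614, 0.0791], [0.564, 0.0869]]
[367 297  26  53 605] [379.5 321.9] [[0.6439, 0.0728], [0.6418, 0.0789], [0.6393, 0.0866]]
[array([322., 253.]), array([278., 127.])]
```

View pics/w6.png

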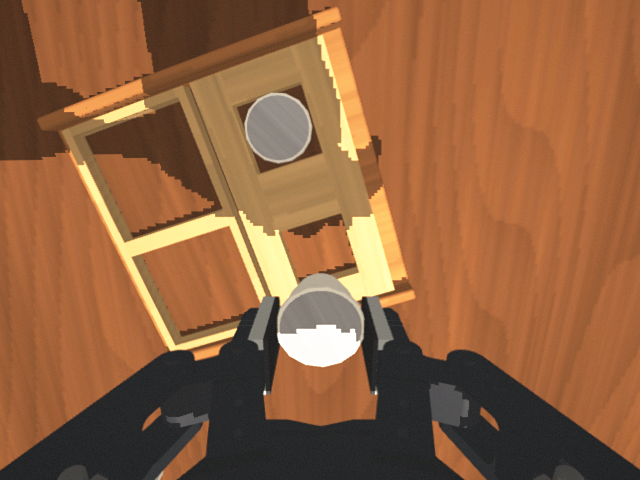

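The first capsule sits upright in its pocket at (278,128). The second is held upright over its pocket, which is centred near (321,250).

Call:
arm_command(deltas=[{"grip": 0.03,"x": 0.001,"y": 0.025,"z": 0.003,"yaw": 0},{"grip": 0.03,"x": 0,"y": 0.025,"z": 0,"yaw": 0},{"grip": 0.03,"x": 0,"y": 0.015,"z": 0,"yaw": 0},{"grip": 0.03,"x": 0,"y": 0.007,"z": 0,"yaw": 0},{"grip": 0.03,"x": 0,"y": 0.001,"z": 0,"yaw": 0},{"grip": 0.03,"x": 0,"y": 0,"z": 0,"yaw": 0},{"grip": 0.04,"x": 0,"y": 0,"z": 0,"yaw": 0},{"grip": 0.052,"x": 0,"y": 0,"z": 0,"yaw": 0},{"grip": 0.055,"x": 0,"y": 0,"z": 0,"yaw": 0}])

```text
time: 14.9
tool_pos: [0.6039, 0.1283, 0.0335]
tool_rot: [[1.0, 0.0, -0.0], [0.0, 0.0, 1.0], [0.0, -1.0, 0.0]]
force: [0.3, 0.4, -0.0]
width: 0.055
```

Call:
arm_command(deltas=[{"grip": 0.055,"x": 0,"y": -0.02,"z": 0,"yaw": 0},{"grip": 0.055,"x": 0,"y": -0.035,"z": 0,"yaw": 0},{"grip": 0.08,"x": 0,"y": -0.035,"z": 0,"yaw": 0},{"grip": 0.08,"x": -0.02,"y": -0.01,"z": -0.025,"yaw": 0},{"grip": 0.08,"x": -0.028,"y": 0,"z": -0.036,"yaw": 0},{"grip": 0.08,"x": -0.028,"y": 0,"z": -0.036,"yaw": 0},{"grip": 0.08,"x": -0.028,"y": 0,"z": -0.036,"yaw": 0},{"grip": 0.08,"x": -0.028,"y": 0,"z": -0.036,"yaw": 0},{"grip": 0.08,"x": -0.028,"y": 0,"z": -0.036,"yaw": 0},{"grip": 0.08,"x": -0.006,"y": 0,"z": -0.007,"yaw": 0},{"grip": 0.08,"x": 0,"y": 0,"z": 0,"yaw": 0},{"grip": 0.08,"x": 0,"y": 0,"z": 0,"yaw": 0}])

```text
time: 16.4
tool_pos: [0.4386, -0.0832, 0.1333]
tool_rot: [[1.0, 0.001, -0.001], [0.001, -0.0, 1.0], [0.001, -1.0, -0.0]]
force: [0.5, 0.5, -0.2]
width: 0.0802
```

```bash
python3 look.py w7
```

```text
16.4 [ 0.4386 -0.0832  0.1333] [[1.0, 0.001, -0.001], [0.001, -0.0, 1.0], [0.001, -1.0, -0.0]] [-0.32  0.39  1.89  0.    0.86 -0.32] 0.0802
[ 575  192   65   78 3786] [611.9 226.6] [[0.6565, -0.0713], [0.6471, -0.0686], [0.6351, -0.0652]]
[ 278  211   78   81 4773] [316.7 251.7] [[0.4354, -0.0912], [0.4355, -0.0876], [0.4357, -0.0831]]
[168 307  46  61 815] [189.1 337.3] [[0.3316, -0.1644], [0.3362, -0.1577], [0.342, -0.1491]]
[427 308  46  60 816] [451.2 337.2] [[0.5448, -0.1642], [0.5401, -0.1575], [0.5343, -0.149]]
```

Call:
arm_command(deltas=[{"grip": 0.08,"x": -0.0025,"y": 0.02,"z": -0.001,"yaw": 0},{"grip": 0.08,"x": 0,"y": 0.035,"z": 0,"yaw": 0},{"grip": 0.08,"x": 0,"y": 0.035,"z": 0,"yaw": 0},{"grip": 0.08,"x": 0,"y": 0.02,"z": 0,"yaw": 0},{"grip": 0.08,"x": 0,"y": 0.01,"z": 0,"yaw": 0},{"grip": 0.065,"x": 0,"y": 0,"z": 0,"yaw": 0},{"grip": 0.055,"x": 0,"y": 0,"z": 0,"yaw": 0},{"grip": 0.045,"x": 0,"y": 0,"z": 0,"yaw": 0},{"grip": 0.045,"x": 0,"y": 0,"z": 0,"yaw": 0},{"grip": 0.045,"x": 0,"y": 0,"z": 0,"yaw": 0}])

```text
time: 17.7
tool_pos: [0.4358, -0.0848, 0.0142]
tool_rot: [[1.0, 0.002, 0.0], [-0.0, -0.0, 1.0], [0.002, -1.0, -0.0]]
force: [-0.5, 1.9, 5.6]
width: 0.0515
```

Call:
arm_command(deltas=[{"grip": 0.045,"x": 0,"y": -0.01,"z": 0,"yaw": 0},{"grip": 0.045,"x": 0,"y": -0.03,"z": 0,"yaw": 0},{"grip": 0.045,"x": 0,"y": -0.04,"z": 0,"yaw": 0},{"grip": 0.045,"x": 0,"y": -0.02,"z": 0,"yaw": 0},{"grip": 0.045,"x": 0.005,"y": 0,"z": 0.02,"yaw": 0},{"grip": 0.045,"x": 0.009,"y": 0,"z": 0.038,"yaw": 0},{"grip": 0.045,"x": 0.009,"y": 0,"z": 0.038,"yaw": 0},{"grip": 0.045,"x": 0.009,"y": 0,"z": 0.038,"yaw": 0},{"grip": 0.045,"x": 0.009,"y": 0,"z": 0.038,"yaw": 0},{"grip": 0.045,"x": 0.009,"y": 0,"z": 0.038,"yaw": 0},{"grip": 0.045,"x": 0.009,"y": 0,"z": 0.038,"yaw": 0},{"grip": 0.045,"x": 0.003,"y": 0,"z": 0.015,"yaw": 0},{"grip": 0.045,"x": 0,"y": 0,"z": 0,"yaw": 0},{"grip": 0.045,"x": 0,"y": 0,"z": 0,"yaw": 0}])

```text
time: 19.45
tool_pos: [0.497, 0.1773, 0.1135]
tool_rot: [[1.0, -0.0, 0.001], [-0.001, -0.0, 1.0], [-0.0, -1.0, -0.0]]
force: [0.3, -1.1, -0.5]
width: 0.0516
```

```bash
python3 look.py w8; python3 -c "
from h import *
c=camera_params('wrist');print([proj(c,np.array(p)).round() for p in([.498,.178,.027],[.579,.204,.045])])"
```

```text
19.45 [0.497  0.1773 0.1135] [[1.0, -0.0, 0.001], [-0.001, -0.0, 1.0], [-0.0, -1.0, -0.0]] [ 0.23  0.51  1.72 -0.    0.91  0.23] 0.0516
[ 423  190   64   60 3029] [454.2 218.5] [[0.5866, 0.1993], [0.5824, 0.2018], [0.5771, 0.2049]]
[  249   258   143   156 16377] [320.3 339.6] [[0.4964, 0.1066], [0.4964, 0.1134], [0.4964, 0.122]]
[ 448  296   61   59 2653] [476.4 325. ] [[0.6124, 0.1186], [0.6069, 0.1248], [0.6001, 0.1327]]
[array([323., 252.]), array([458., 220.])]
```

View pics/w8.png

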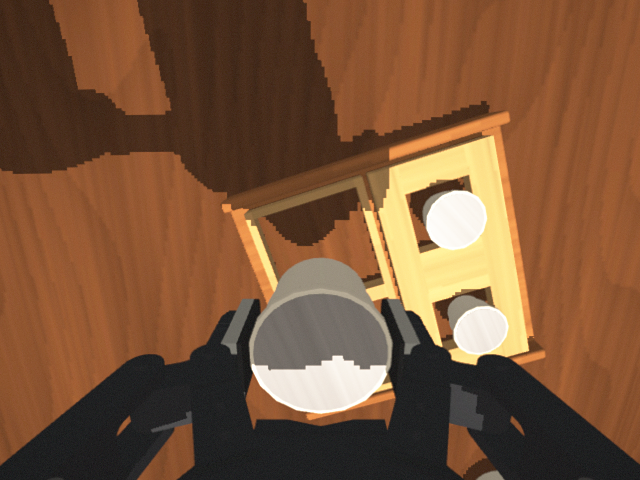

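Both capsules sit in their pockets, at (456,219) and (481,328). The big pod is held upright over its wide pocket, which is centred near (319,248).

Call:
arm_command(deltas=[{"grip": 0.045,"x": 0.001,"y": 0.03,"z": 0.001,"yaw": 0},{"grip": 0.045,"x": 0,"y": 0.03,"z": 0,"yaw": 0},{"grip": 0.045,"x": 0,"y": 0.015,"z": 0,"yaw": 0},{"grip": 0.045,"x": 0,"y": 0.007,"z": 0,"yaw": 0},{"grip": 0.045,"x": 0,"y": 0.001,"z": 0,"yaw": 0},{"grip": 0.045,"x": 0,"y": 0,"z": 0,"yaw": 0},{"grip": 0.055,"x": 0,"y": 0,"z": 0,"yaw": 0},{"grip": 0.063,"x": 0,"y": 0,"z": 0,"yaw": 0},{"grip": 0.065,"x": 0,"y": 0,"z": 0,"yaw": 0}])

```text
time: 20.62
tool_pos: [0.4984, 0.1793, 0.0304]
tool_rot: [[1.0, 0.0, -0.0], [0.0, 0.0, 1.0], [0.0, -1.0, 0.0]]
force: [-0.4, 0.6, -0.3]
width: 0.0646
```

Call:
arm_command(deltas=[{"grip": 0.065,"x": 0,"y": -0.02,"z": 0,"yaw": 0},{"grip": 0.065,"x": 0,"y": -0.035,"z": 0,"yaw": 0},{"grip": 0.08,"x": 0,"y": -0.035,"z": 0,"yaw": 0},{"grip": 0.08,"x": 0.016,"y": -0.01,"z": -0.024,"yaw": 0},{"grip": 0.08,"x": 0.024,"y": 0,"z": -0.036,"yaw": 0},{"grip": 0.08,"x": 0.024,"y": 0,"z": -0.036,"yaw": 0},{"grip": 0.08,"x": 0.024,"y": 0,"z": -0.036,"yaw": 0},{"grip": 0.08,"x": 0.024,"y": 0,"z": -0.036,"yaw": 0},{"grip": 0.08,"x": 0.024,"y": 0,"z": -0.036,"yaw": 0},{"grip": 0.08,"x": 0.024,"y": 0,"z": -0.036,"yaw": 0},{"grip": 0.08,"x": 0.006,"y": 0,"z": -0.008,"yaw": 0},{"grip": 0.08,"x": 0,"y": 0,"z": 0,"yaw": 0},{"grip": 0.08,"x": 0,"y": 0,"z": 0,"yaw": 0}])

```text
time: 22.25
tool_pos: [0.6636, -0.0676, 0.1302]
tool_rot: [[1.0, -0.001, -0.001], [0.001, 0.0, 1.0], [-0.001, -1.0, 0.0]]
force: [-0.0, 0.7, -0.4]
width: 0.0798
```

```bash
python3 look.py w9
```

```text
22.25 [ 0.6636 -0.0676  0.1302] [[1.0, -0.001, -0.001], [0.001, 0.0, 1.0], [-0.001, -1.0, 0.0]] [-0.19  0.65  1.34  0.    1.15 -0.19] 0.0798
[ 283  212   79   82 4887] [321.7 253.7] [[0.664, -0.076], [0.6639, -0.0724], [0.6639, -0.0678]]
[168 308  46  60 817] [189.1 337.4] [[0.5576, -0.147], [0.5622, -0.1403], [0.5681, -0.1317]]
[427 308  46  79 894] [451.2 340.4] [[0.7685, -0.1494], [0.7639, -0.1426], [0.7581, -0.134]]
[ 205  371   30   60 1007] [220.5 396.7] [[0.5781, -0.2045], [0.5818, -0.1952], [0.5865, -0.1835]]
[ 276  384   49   42 1449] [300.8 405.7] [[0.6465, -0.2134], [0.6472, -0.2038], [0.6481, -0.1916]]
```

Call:
arm_command(deltas=[{"grip": 0.08,"x": 0,"y": 0.02,"z": -0.001,"yaw": 0},{"grip": 0.08,"x": 0,"y": 0.035,"z": 0,"yaw": 0},{"grip": 0.08,"x": 0,"y": 0.035,"z": 0,"yaw": 0},{"grip": 0.08,"x": 0,"y": 0.018,"z": 0,"yaw": 0},{"grip": 0.08,"x": 0,"y": 0.008,"z": 0,"yaw": 0},{"grip": 0.065,"x": 0,"y": 0,"z": 0,"yaw": 0},{"grip": 0.055,"x": 0,"y": 0,"z": 0,"yaw": 0},{"grip": 0.045,"x": 0,"y": 0,"z": 0,"yaw": 0},{"grip": 0.045,"x": 0,"y": 0,"z": 0,"yaw": 0},{"grip": 0.045,"x": 0,"y": 0,"z": 0,"yaw": 0}])

```text
time: 23.55
tool_pos: [0.665, -0.0698, 0.0156]
tool_rot: [[1.0, 0.002, 0.0], [-0.0, -0.0, 1.0], [0.002, -1.0, -0.0]]
force: [-0.6, 0.3, 5.5]
width: 0.052
```

Call:
arm_command(deltas=[{"grip": 0.045,"x": 0,"y": -0.01,"z": 0,"yaw": 0},{"grip": 0.045,"x": 0,"y": -0.03,"z": 0,"yaw": 0},{"grip": 0.045,"x": 0,"y": -0.04,"z": 0,"yaw": 0},{"grip": 0.045,"x": 0,"y": -0.02,"z": 0,"yaw": 0},{"grip": 0.045,"x": -0.016,"y": 0,"z": 0.02,"yaw": 0},{"grip": 0.045,"x": -0.025,"y": 0,"z": 0.03,"yaw": 0},{"grip": 0.045,"x": -0.025,"y": 0,"z": 0.03,"yaw": 0},{"grip": 0.045,"x": -0.025,"y": 0,"z": 0.03,"yaw": 0},{"grip": 0.045,"x": -0.025,"y": 0,"z": 0.03,"yaw": 0},{"grip": 0.045,"x": -0.025,"y": 0,"z": 0.03,"yaw": 0},{"grip": 0.045,"x": 0,"y": 0,"z": 0,"yaw": 0},{"grip": 0.045,"x": 0,"y": 0,"z": 0,"yaw": 0}])

```text
time: 25.05
tool_pos: [0.5241, 0.1001, 0.1151]
tool_rot: [[1.0, 0.002, -0.0], [0.0, -0.0, 1.0], [0.002, -1.0, -0.0]]
force: [-0.0, 0.5, -0.2]
width: 0.0516
```

```bash
python3 look.py w10; python3 -c "
from h import *
c=camera_params('wrist');print([proj(c,np.array(p)).round() for p in([.523,.101,.027],[.498,.179,.059])])"
```

```text
25.05 [0.5241 0.1001 0.1151] [[1.0, 0.002, -0.0], [0.0, -0.0, 1.0], [0.002, -1.0, -0.0]] [ 0.08  0.51  1.7  -0.    0.92  0.08] 0.0516
[ 387   46   67   72 3776] [420.   81.8] [[0.5846, 0.2073], [0.5817, 0.2057], [0.5781, 0.2038]]
[ 223   76   99  104 8004] [272.1 128. ] [[0.4933, 0.18], [0.4947, 0.1797], [0.4964, 0.1794]]
[ 419  186   64   60 2977] [450.  215.1] [[0.6115, 0.1242], [0.6074, 0.1265], [0.6022, 0.1295]]
[  250   257   141   152 15793] [320.  337.1] [[0.5236, 0.0306], [0.5236, 0.0373], [0.5235, 0.0458]]
[array([319., 251.]), array([271., 128.])]
```

View pics/w10.png

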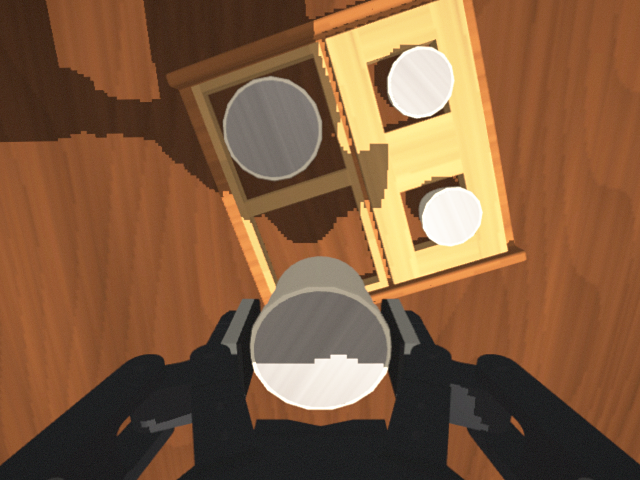

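Three pods are seated: the big one at (272,128) and the capsules at (420,82) and (450,215). I'll place the last one, then back off upward.

Call:
arm_command(deltas=[{"grip": 0.045,"x": -0.001,"y": 0.03,"z": 0.001,"yaw": 0},{"grip": 0.045,"x": 0,"y": 0.03,"z": 0,"yaw": 0},{"grip": 0.045,"x": 0,"y": 0.015,"z": 0,"yaw": 0},{"grip": 0.045,"x": 0,"y": 0.007,"z": 0,"yaw": 0},{"grip": 0.045,"x": 0,"y": 0.0015,"z": 0,"yaw": 0},{"grip": 0.045,"x": 0,"y": 0,"z": 0,"yaw": 0},{"grip": 0.055,"x": 0,"y": 0,"z": 0,"yaw": 0},{"grip": 0.063,"x": 0,"y": 0,"z": 0,"yaw": 0},{"grip": 0.065,"x": 0,"y": 0,"z": 0,"yaw": 0}])

```text
time: 26.22
tool_pos: [0.5224, 0.1013, 0.031]
tool_rot: [[1.0, 0.0, -0.0], [0.0, 0.0, 1.0], [0.0, -1.0, 0.0]]
force: [0.5, -0.6, 0.1]
width: 0.065
```

Call:
arm_command(deltas=[{"grip": 0.065,"x": 0,"y": -0.02,"z": 0,"yaw": 0},{"grip": 0.065,"x": 0,"y": -0.035,"z": 0,"yaw": 0},{"grip": 0.065,"x": 0,"y": -0.035,"z": 0,"yaw": 0},{"grip": 0.065,"x": 0,"y": -0.04,"z": 0,"yaw": 0},{"grip": 0.065,"x": 0,"y": -0.04,"z": 0,"yaw": 0},{"grip": 0.065,"x": -0.02,"y": -0.02,"z": -0.03,"yaw": 0},{"grip": 0.065,"x": -0.03,"y": 0,"z": -0.04,"yaw": 0},{"grip": 0.065,"x": -0.03,"y": 0,"z": -0.04,"yaw": 0},{"grip": 0.065,"x": 0,"y": 0,"z": -0.03,"yaw": 0},{"grip": 0.065,"x": 0,"y": 0,"z": 0,"yaw": 0},{"grip": 0.065,"x": 0,"y": 0,"z": 0,"yaw": 0}])

```text
time: 27.6
tool_pos: [0.4423, -0.0385, 0.2208]
tool_rot: [[1.0, -0.0, 0.0], [-0.0, 0.0, 1.0], [-0.0, -1.0, 0.0]]
force: [0.9, 0.2, -0.8]
width: 0.0653
```

```bash
python3 look.py w11
python3 - <<'E'
from h import *
t=capture("top");s=capture("scene");c=camera_params("top")
w=cv2.imread("pics/w11.png")
for p in([.498,.178,.059],[.523,.101,.059],[.578,.203,.045],[.603,.127,.045]):print(proj(camera_params("wrist"),np.array(p)).round(1))
a=np.hstack([cv2.resize(t[170:320,205:435],(400,261)),cv2.resize(s[170:360,170:450],(400,261))])
cv2.imwrite("pics/fin.png",np.vstack([a,cv2.resize(w[:320],(640,320))[:, :].copy() if 0 else np.pad(w[:320],((0,0),(0,160),(0,0)))]))
E
```

```text
27.6 [ 0.4423 -0.0385  0.2208] [[1.0, -0.0, 0.0], [-0.0, 0.0, 1.0], [-0.0, -1.0, 0.0]] [-0.22  0.25  1.78  0.    1.1  -0.22] 0.0653
[ 493    0   55   44 1985] [520.4  21.2] [[0.6128, 0.1323], [0.6073, 0.1292], [0.6003, 0.1253]]
[ 386   13   74   76 4336] [422.7  51.1] [[0.5304, 0.1077], [0.5276, 0.1054], [0.5239, 0.1025]]
[   0  123   33  156 2790] [ 10.5 208. ] [[0.1349, -0.0293], [0.1447, -0.0272], [0.1573, -0.0245]]
[198 302  38  57 695] [215.7 329.2] [[0.3288, -0.1627], [0.3325, -0.1563], [0.3371, -0.1482]]
[406 302  37  57 680] [424.9 329.7] [[0.555, -0.1632], [0.5514, -0.1568], [0.5467, -0.1487]]
[479 354  31  17 351] [493.7 361.9] [[0.6366, -0.2047], [0.6304, -0.197], [0.6224, -0.1871]]
[399.9 -68.9]
[426.9  49.6]
[505.6 -95.3]
[524.9  19.3]
```

View pics/fin.png

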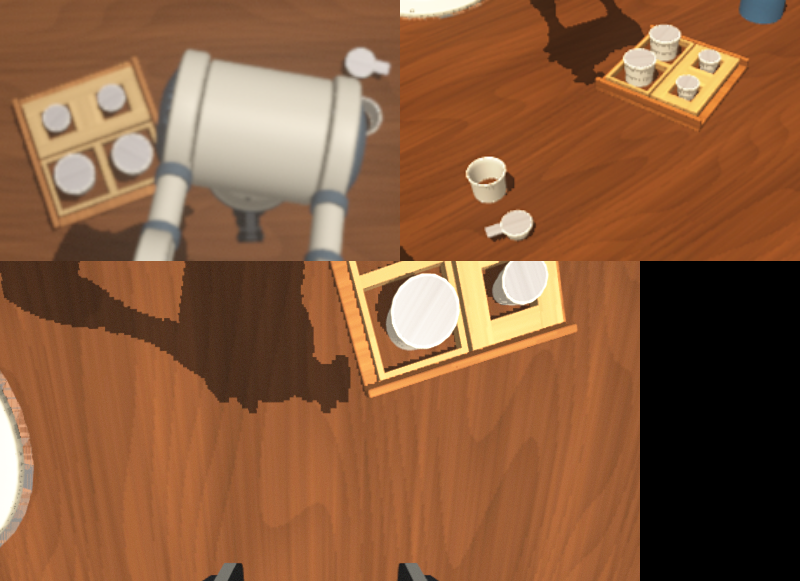

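All four pods stand upright in their own pockets. The opened pod and creamer are undisturbed, and the gripper is clear of everything, so I'm handing in.

```bash
python3 -c "
from station import *
print(hand_in())"
```

```text
the job is handed in; nothing more can be done
None
```

I put all four sealed pods away and handed the job in at about 28 s on the robot clock, out of 96 s allowed. The two large pods are in the wide pockets and the two capsules in the narrow ones. `hand_in()` reports no verdict.

- **Pods:** The final top, scene and wrist pictures show each pod upright in its own pocket. The wrist-camera measurements put the lids within about 4 mm of the pocket centres, against limits of 15 mm for the large pods and 12 mm for the capsules.
- **Objects to leave:** In the last pictures the opened pod and creamer stand upright where they were. I judged this by eye and did not re-measure them.
- **Mug and carton:** The mug was only partly in view and the carton was not in the last pictures. Neither was on the arm's path below 0.10 m, and the force readings after each move showed no unexpected contact (at most about 6 N, while gripping).
- **Robot:** The gripper ended clear of everything, at a height of 0.22 m.

No check failed or disagreed.

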